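# Fit a new brake pad into the caliper bracket

### The arm

A 6-joint arm with a two-finger parallel gripper is mounted at the origin on the work surface. World frame = base frame: x ahead of the robot, y to its left, z up, the work surface at z = 0. Lengths are in m, angles in rad, forces in N, time in s.
With the tool pointing down it reaches from about 0.375 to 0.9 m from the base axis. Payload 3.1 kg.
Tool frame: the origin (TCP) lies midway between the tips of the shut fingers; the grasp point (between the pads) lies 19 mm behind it; x points along the fingers, y is the direction in which the jaws open and shut, and the axes are right-handed (so a half turn about x gives the same grasp; the last joint's range is limited). The gripper opens to 87 mm and grips with 3 to 60 N. Pads are 19 mm wide; open, the fingers measure 117 mm over their backs; the gripper's body (75 mm by 190 mm) begins 51 mm behind the grasp point.
Start: joints at [1.119, 0.527, 1.433, -0, 1.181, -0.178], TCP at [0.168, 0.602, 0.223] pointing down, gripper open.
Joint ranges: [-3.08, 3.08], [-0.75, 2.2], [0.22, 2.44], [-1.43, 4.57], [0, 2.65], [-2.85, 2.85]. Speed limits (rad/s): [2.79, 2.79, 3.14, 3.14, 3.14, 3.14].

### API

Orientations are given as a unit quaternion [x, y, z, w].
In Python, from rig import get_obs, imaging, robot gives the robot as it stands.
- The arm moves only by the shell command python3 -m inch 'ROWS' [FORCE]. ROWS is JSON, a list of rows, each a list of 3 entries, a list of its own where there are three numbers: the finger opening in mm, from 0 to 87, then the shift along the tool's x, y, z in mm, then the turn, a rotation vector about the tool's x, y, z in degrees. In form: [[grip, [dx, dy, dz], [wx, wy, wz]], ...]. A call has 1 to 12 rows; each row shifts and turns the pose as measured when the row begins, along the tool's axes as they then stand; what a row does not reach is not made up. A row lasts 1/8 s, in which the tool goes at most 62.5 mm and 10.7 degrees, less where a joint would pass 70% of its speed; a pose out of reach is approached as far as the arm can. A call with a gripper value outside its range is refused whole. The fingers move at their own pace and stop on an object; FORCE is the grip in N (left out, the last holds). Time passes only in rows, so rows that do not move let the fingers close. It gives the time, the measured TCP pose, the force and the opening at its end, in the units of the state.
- get_obs(): the state, without advancing time (a new reading comes with each control period).
- imaging.camera(name): name is "scene" or "top" or "wrist"; returns the picture (420x560x3 uint8, red, green, blue); there is no depth.
- imaging.camera_params(name): a dict with "camera_matrix" (3x3 intrinsics, pixels), "xyz" and "rotation" of the camera in the world. Camera axes: x right, y down, z forward; pixel columns grow to the right and rows downward; lengths in m; the calibration is good to about 2 mm. A picture is of the moment at which its call begins: read the wrist's pose just before it. camera_params takes no time and is no camera call; for the wrist camera it gives the pose at the moment of the call.
- robot.hand_in(): hands the job in, once; it reports no verdict.
Trained networks look in the newest picture that a camera, given by its name, has taken for a name from the list of things; names that differ only in an ending like _2 or _b are one class to them, and where a whole thing is asked for, a point or a joint stands for the part that bears it (a point fixed in the world has none). Each returns a list of dicts, best first, with "confidence" (0 to 1); they miss things now and then, are a little off and sometimes report something else, mostly with a low value. They report only what shows in the picture. A call takes as long as a camera call. They do not tell look-alikes from the thing itself.
- imaging.cut_out(camera, target): "pixels" (420x560 bool, what is visible of it) and "box" ([centre column, centre row, width, height] in pixels, round what is visible of it).
- imaging.tip_of(camera, target): "pixel" ([column, row] in pixels: a listed point, or the origin of a listed thing).
The state is a dict: "time": time; "q": joint angles; "joint_velocities": joint speeds; "joint_torque": joint torques, N m; "position": TCP position; "tool_rot": TCP orientation; "ft_force": force on the tool from outside, world axes, zero at the start; "moment": the same for the moment, N m; "grip_width": finger opening in m.
Only numpy, scipy, OpenCV 4.12 (cv2) and the standard library are available. Lean on these libraries where they do the work, as an engineer would, in place of code of your own. Each camera call takes 0.05 s, during which the arm holds its last target. There are 200 camera calls.

### The job

Pick up the new brake pad (the standing one with the thick lining) and slide its two ears down into the clip-lined slots of the caliper bracket, lining facing away from the robot, until it is fully home and upright on the slot floors, then let go. The bracket floats on its guide pins, so feel for the slots and press gently, never hard. Leave the worn pads and everything else on the bench where they are.

Things in the scene. Friction and masses are not known exactly. Their poses are not given: they have to be found in the camera images.
- pad_mid (a point): The new brake pad, 0.17 to 0.31 kg, standing on its long edge: dark steel backing plate 6 thick (x), 96 long (y), 50 tall (z), with a grey lining 10 thick on its +x side, so 16 thick in all. This point is the middle of those 16 mm (5 to +x of the plate's mid-plane), mid-length, 25 above the bottom edge. x: plate to lining, y: along the ears, z: up. Pinch across the 16 mm, near the top.
- pad_ear (a point): Lower outer corner line of the new pad's +y ear, at the plate's mid-plane, 62 mm from mid-length, 17 mm above the bottom edge. There is one ear at each end, mirrored: 6 thick like the plate, 16 tall, jutting 14 mm out beyond the plate's end. Axes as the pad's.
- stand_edge (a point): Middle of the upper edge of the stand's base on its +x side, 65 mm from the stand's middle, 12 mm up: the side that the lining of the fitted pad must face. Axes as the stand's.
- stand: Grey fixture fixed to the bench carrying a dark steel caliper bracket on two guide pins along x. Base 130 (x) by 200 (y) by 12; origin: centre of its underside; x: away from the robot, y: slot to slot, z: up. The pins' rubber bushes give 1 mm down per 20 N. The bracket slides along x with 8 N drag and stays put, at an offset f from the stand's middle of -12 to 12 mm, NOT measured: find it by touch or eye.
- slot_mouth (a point): Fixed to the stand, 85 mm up: height of the tops of the bracket's two horns, each at |y| 51 to 77, x = f-23 to f+26 (f: bracket's offset). In each a slot for one ear, open upward and towards the other horn, x = f-3 to f+6, square-edged, ending at |y| = 64. An ear let down in the wrong place stops on a horn top at this height.
- slot_leaf (a point): Fixed to the stand, 64 mm up: top of the upright part of the steel spring leaf in each slot's +x side, free face at x = f+1; above it the leaf leans out as a lead-in to x = f+8 at 84 mm up, behind the wall's edge. It presses the ear on the slot's -x wall (fitted ear centred at x = f). An ear meets it 82 to 68 mm up and from there needs a steady push of 5 to 15 N.
- slot_floor (a point): Fixed to the stand, 50 mm up: floor of both slots, where the ears' undersides rest when home: the pad's bottom edge is then 33 mm up, its middle 58, its top edge 83. Between the horns nothing stands above 27 mm up. A push of 30 N is plenty; over 60 N between pad and bracket, clip squeeze of 25 N included, is too hard.
- worn_mid (a point): A worn brake pad standing on edge like the new one, same plate and ears but its lining is only 4 mm thick (10 mm in all). This point is its middle. Leave it standing.
- flat_pad: A worn pad lying flat, 50 by 124, 9 thick. Origin: centre of its underside. Leave it.
- bottle: Amber glass bottle with black cap, 60 across, 135 tall. Origin: centre of its underside. Leave it.
- cap: Small black cap, 28 across, 14 tall. Origin: centre of its underside. Leave it.
- bearing: Steel bearing ring, 44 across, 14 tall. Origin: centre of its underside. Leave it.
- wrench: Steel wrench lying flat, 190 long. Leave it.
- tin: Aluminium tin, 72 across, 55 tall. Origin: centre of its underside. Leave it.
- driver: Screwdriver lying flat, 200 long. Leave it.
There are look-alikes about, which are no part of the job. What is shaped like the part that bears pad_mid but green is not meant. Several things have the shape of the stand; the one meant has the colours described above.

How it is judged:
By the outcome, as a careful person would: the job done as asked, in the order asked, and still so for the second after the job is handed in, with the robot touching nothing.
It also fails if it takes over 64 s, if anything falls off the work surface, if the arm or the gripper's body presses on something with over 40 N, if the wrist force passes 120 N, or if a joint passes its speed limit or range.

## Working session

There is one attempt and no reset: what is moved stays moved. The work goes in short steps, Python scripts to look and compute and a shell command to move; the robot and the scene stay as the last step left them, time stands still between calls to the robot, and variables do not carry over. Pictures are saved under pics/ and viewed, about 8 in all and at most 12, crops included, and the job is handed in when it is done.

```bash
mkdir -p pics
cat > h.py <<'E'
import numpy as np, cv2
from rig import get_obs, imaging, robot
from scipy.spatial.transform import Rotation as R
def cam(n):
    p=imaging.camera_params(n); K=np.array(p["camera_matrix"]); r=np.array(p["rotation"])
    if r.shape!=(3,3): r=R.from_quat(r).as_matrix()
    return K,r,np.array(p["xyz"])
def ray(n,px,z,P=None):
    K,r,c=P or cam(n); d=r@np.linalg.inv(K)@np.array([px[0],px[1],1.]); return c+d*(z-c[2])/d[2]
def proj(n,X,P=None):
    K,r,c=P or cam(n); v=K@(r.T@(np.asarray(X,float)-c)); return v[:2]/v[2]
def save(n,f,crop=None,s=1):
    im=imaging.camera(n)
    if crop: a,b,c,d=crop; im=im[b:d,a:c]
    im=cv2.resize(im,None,fx=s,fy=s,interpolation=cv2.INTER_CUBIC); cv2.imwrite("pics/"+f,im[:,:,::-1])
E
python3 - <<'E'
from h import *
a=imaging.camera("scene");b=imaging.camera("top")
im=np.hstack([a,b]); cv2.imwrite("pics/a.png",cv2.resize(a,(800,600))[:,:,::-1]);cv2.imwrite("pics/b.png",cv2.resize(b,(800,600))[:,:,::-1])
for n in("scene","top"):
    print(n,cam(n)[2],cam(n)[1].round(2).tolist())
    for t,z in(("pad_mid",.025),("pad_ear",.017),("worn_mid",.025),("stand",0),("stand_edge",.012)):
        for d in imaging.tip_of(n,t): print(t,np.round(d["pixel"],1),round(d["confidence"],2),ray(n,d["pixel"],z).round(4))
print(get_obs())
E
```

```text
scene [1.27059803 0.01898953 0.69304211] [[-0.01, 0.65, -0.76], [1.0, 0.02, 0.01], [0.02, -0.76, -0.65]]
pad_mid [183.3 232.1] 0.82 [ 0.5975 -0.2292  0.025 ]
pad_mid [256.1 228.6] 0.76 [ 0.5799 -0.0503  0.025 ]
pad_mid [191.1 163.9] 0.56 [ 0.301  -0.2685  0.025 ]
pad_ear [276.6 225.5] 0.86 [0.5587 0.0007 0.017 ]
pad_ear [183.6 161.3] 0.75 [ 0.276 -0.298  0.017]
pad_ear [206.7 230.1] 0.6 [ 0.5806 -0.1751  0.017 ]
worn_mid [189.6 195.7] 0.92 [ 0.4548 -0.2422  0.025 ]
stand [343.8 235. ] 0.86 [0.5714 0.1744 0.    ]
stand [310.9 177.1] 0.7 [0.3221 0.0995 0.    ]
stand [433.2 197.5] 0.18 [0.4098 0.4517 0.    ]
stand [243.9 296. ] 0.17 [ 0.7663 -0.0649  0.    ]
stand_edge [348.7 250.5] 0.58 [0.6365 0.178  0.012 ]
stand_edge [315.7 184.6] 0.58 [0.3754 0.1108 0.012 ]
top [0.48423429 0.02023614 1.10443486] [[-0.01, -1.0, 0.06], [-1.0, 0.01, 0.0], [-0.0, -0.06, -1.0]]
pad_mid [375.6 186.1] 0.76 [ 0.6004 -0.2331  0.025 ]
pad_mid [393.4 296.9] 0.71 [ 0.3077 -0.2723  0.025 ]
pad_mid [305.1 194.5] 0.61 [ 0.5803 -0.0449  0.025 ]
pad_ear [407.5 317. ] 0.62 [ 0.2535 -0.3101  0.017 ]
pad_ear [127.3 25
[... 519 characters left out ...]
] 0.43 [ 0.6191 -0.2371  0.012 ]
{'time': 0.6, 'q': array([ 1.11947747e+00,  5.27462844e-01,  1.43271914e+00, -3.46898382e-06,
        1.18140743e+00, -1.78497509e-01]), 'joint_velocities': array([-0.00132887, -0.00131046, -0.00074961,  0.00033562,  0.00075513,
        0.00159396]), 'joint_torque': array([-2.96876806e-04, -4.39747524e+01, -1.76894277e+01,  6.34386996e-02,
        5.06819494e-02, -1.59745974e-05]), 'position': array([0.16836207, 0.6018613 , 0.22256514]), 'tool_rot': array([ 0.09615833,  0.70053673, -0.09615685,  0.7005396 ]), 'ft_force': array([-0.68530121, -0.98206307, -0.33700746]), 'moment': array([-0.02106417, -0.00521949,  0.04534343]), 'grip_width': 0.08672730947786164}
```

View pics/a.png

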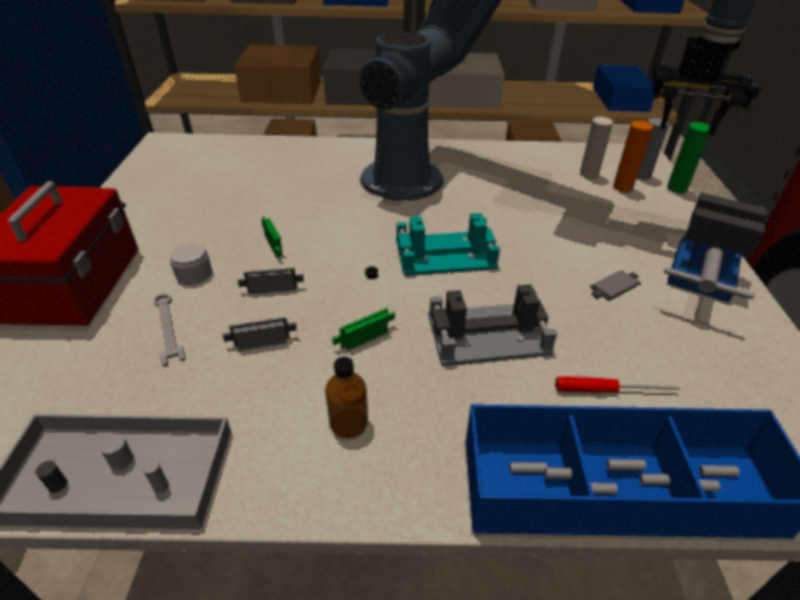

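View pics/b.png

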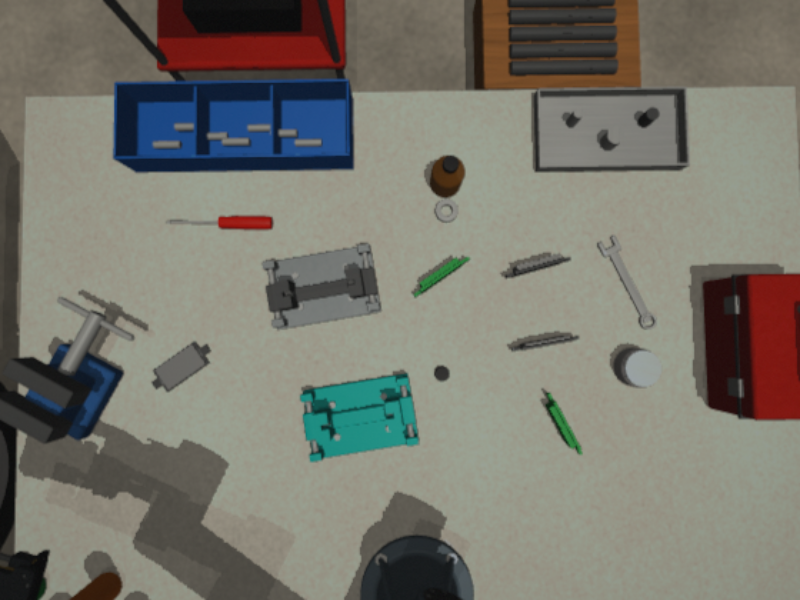

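Scene picture (800×600 coordinates): two grey standing pads at (260,333) and (272,281), two green look-alikes at (364,328) and (271,235), and a flat pad at (615,285). The grey stand is at (490,320) and a teal one at (447,243). Next I'll check the pads close up.

Run:
```python
from h import *
a=imaging.camera("scene");b=imaging.camera("top")
f=lambda im,c,r,w,h,s:cv2.resize(im[r:r+h,c:c+w],(w*s,h*s),interpolation=cv2.INTER_CUBIC)
L=[f(a,150,180,66,70,6),f(b,345,170,66,80,6)]
H=480;L=[cv2.copyMakeBorder(x,0,H-x.shape[0],0,0,cv2.BORDER_CONSTANT) for x in L]
im=np.hstack(L); im=np.clip(im.astype(float)*1.6,0,255).astype(np.uint8); cv2.imwrite("pics/c.png",im[:,:,::-1])
for n in("scene","top"):
  for d in imaging.cut_out(n,"pad_mid")+imaging.cut_out(n,"worn_mid"):
    p=d["pixels"];y,x=np.nonzero(p);im=a if n=="scene" else b
    q=np.c_[x,y].astype(np.float32); print(n,np.round(d["confidence"],2),np.round(d["box"],1),im[p].mean(0).round(),cv2.minAreaRect(q))
  for d in imaging.cut_out(n,"stand"):
    p=d["pixels"]; print("stand",np.round(d["confidence"],2),np.round(d["box"],1),(a if n=="scene" else b)[p].mean(0).round())
```

```text
scene 0.87 [254.7 228.6  44.4  27.8] [17. 65. 24.] ((254.78697204589844, 230.8100128173828), (17.424333572387695, 46.4914665222168), 66.50143432617188)
scene 0.84 [180.8 233.2  50.9  24.5] [54. 50. 47.] ((182.12344360351562, 233.3146514892578), (18.216333389282227, 52.761451721191406), 81.38435363769531)
scene 0.77 [190.5 164.2  14.   27.3] [32. 79. 36.] ((189.90000915527344, 165.30001831054688), (29.068883895874023, 9.391486167907715), 63.43495178222656)
scene 0.71 [192.1 197.6  49.1  20.1] [49. 45. 42.] ((189.1775360107422, 196.36404418945312), (16.022737503051758, 46.07722473144531), 84.5596694946289)
stand 0.89 [344.8 225.4  86.1  51.7] [71. 68. 65.]
stand 0.86 [314.1 170.9  69.2  44.1] [10. 90. 81.]
top 0.75 [308.5 194.8  36.3  28.7] [ 58. 114.  66.] ((308.23785400390625, 192.42030334472656), (9.419158935546875, 43.82793045043945), 54.782405853271484)
top 0.69 [394.9 297.5  24.3  44.7] [ 50. 106.  58.] ((392.9923400878906, 297.3615417480469), (47.009159088134766, 8.806466102600098), 60.2551155090332)
top 0.51 [373.2 184.6  45.2  19.6] [80. 80. 76.] ((375.0660705566406, 185.4811248779297), (7.5548295974731445, 44.64217758178711), 74.05460357666016)
top 0.63 [383.  242.4  43.4   8.9] [83. 83. 79.] ((381.8440246582031, 239.6157989501953), (4.981845855712891, 46.864105224609375), 79.99201965332031)
top 0.34 [225.  200.9  81.8  57.8] [96. 98. 95.] ((224.72216796875, 200.93026733398438), (48.68278503417969, 77.04087829589844), 80.34010314941406)
stand 0.76 [250.8 294.6  83.1  64.9] [ 36. 129. 119.]
stand 0.72 [224.7 201.8  85.3  59.4] [97. 99. 96.]
```

View pics/c.png

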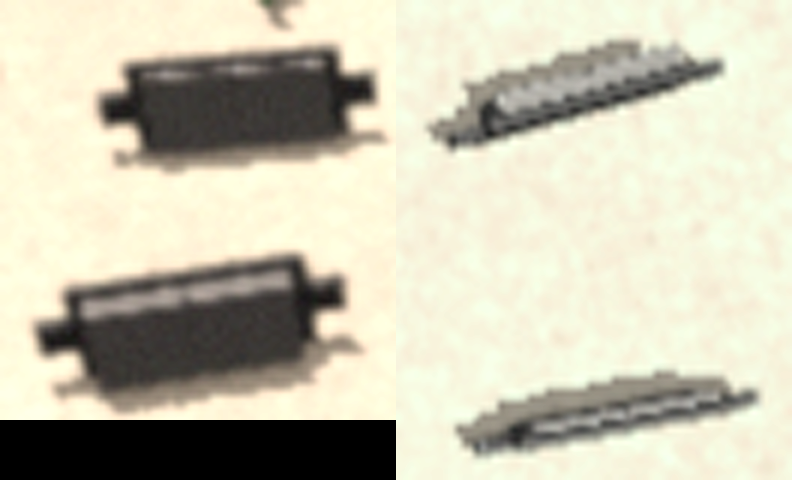

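The front pad, at scene pixel (183,233), has the thick lining and faces +x, so it is the new one. The rear one at (190,197) is thin, so worn. Green pads are excluded. The grey stand is at (0.571, 0.167).

```bash
cat >> h.py <<'E'
def to(xyz,yaw,flip=0):
    "shift (tool mm, in the axes AFTER the turn) and turn (deg) to tool-down pose, jaws y along yaw (deg)"
    o=get_obs(); M=R.from_quat(o["tool_rot"]).as_matrix(); a=np.radians(yaw+180*flip)
    y=np.array([np.cos(a),np.sin(a),0]); x=np.array([0,0,-1.]); T=np.c_[x,y,np.cross(x,y)]
    d=(np.array(xyz)-o["position"])*1e3
    print("t",o["time"],"pos",o["position"].round(4),"F",o["ft_force"].round(1),"grip",round(o["grip_width"]*1e3,1),"q6",round(o["q"][5],2),"turn",np.degrees(R.from_matrix(M.T@T).as_rotvec()).round(1),"shift after turn",(T.T@d).round(1),"now",(M.T@d).round(1))
E
python3 - <<'E'
from h import *
print(R.from_quat(get_obs()["tool_rot"]).as_matrix().round(2))
to([.6,-.231,.2],14,0);to([.6,-.231,.2],14,1)
E
```

```text
[[ 0.    0.27  0.96]
 [-0.    0.96 -0.27]
 [-1.   -0.    0.  ]]
t 1.0 pos [0.1684 0.6019 0.2226] F [-0.3  0.1 -0.8] grip 87.2 q6 -0.18 turn [60.4  0.   0. ] shift after turn [ 22.6 217.3 912.5] now [  22.6 -685.8  640.1]
t 1.0 pos [0.1684 0.6019 0.2226] F [-0.3  0.1 -0.8] grip 87.2 q6 -0.18 turn [-119.6   -0.     0. ] shift after turn [  22.6 -217.3 -912.5] now [  22.6 -685.8  640.1]
```

```bash
python3 -m inch '[[87,[0,-42,39],[0,0,0]],[87,[0,-42,39],[0,0,0]],[87,[0,-42,39],[0,0,0]],[87,[0,-42,39],[0,0,0]],[87,[0,-42,39],[0,0,0]],[87,[0,-42,39],[0,0,0]],[87,[0,-42,39],[0,0,0]],[87,[0,-42,39],[0,0,0]],[87,[0,-42,39],[0,0,0]],[87,[0,-42,39],[0,0,0]],[87,[0,-42,39],[0,0,0]],[87,[0,-42,39],[0,0,0]]]'; python3 -m inch '[[87,[0,0,0],[10,0,0]],[87,[0,0,0],[10,0,0]],[87,[0,0,0],[10,0,0]],[87,[0,0,0],[10,0,0]],[87,[0,0,0],[10,0,0]],[87,[0,0,0],[10,0,0]]]'
python3 - <<'E'
from h import *
to([.6,-.231,.2],14,0)
E
```

```text
time: 2.5
position: [0.4971, -0.0217, 0.2247]
tool_rot: [0.097, 0.696, -0.09, 0.706]
ft_force: [0.9, 0.5, -0.5]
grip_width: 0.087
time: 3.25
position: [0.5011, -0.0282, 0.2255]
tool_rot: [0.449, 0.547, -0.437, 0.555]
ft_force: [-0.5, -0.5, 0.5]
grip_width: 0.0868
t 3.25 pos [ 0.5011 -0.0282  0.2255] F [-0.5 -0.5  0.5] grip 86.8 q6 -0.51 turn [-1.7 -0.  -1.2] shift after turn [ 25.5  46.9 220.7] now [ 26.3  52.7 219.3]
```

```bash
python3 -m inch '[[87,[5,13,54],[-1.7,0,-1.2]],[87,[5,12,55],[0,0,0]],[87,[5,12,55],[0,0,0]],[87,[5,12,55],[0,0,0]],[87,[0,0,0],[0,0,0]],[87,[0,0,0],[0,0,0]]]'
python3 - <<'E'
from h import *
to([.6,-.231,.2],14,0)
P=cam("wrist"); print(P[2],P[1].round(2).tolist())
save("wrist","d.png")
for t,z in(("pad_mid",.025),("pad_ear",.017)):
    for d in imaging.tip_of("wrist",t): print(t,np.round(d["pixel"],1),round(d["confidence"],2),ray("wrist",d["pixel"],z,P).round(4))
E
```

```text
time: 4.0
position: [0.6031, -0.2342, 0.2049]
tool_rot: [0.435, 0.558, -0.434, 0.557]
ft_force: [-0.0, 0.8, 0.5]
grip_width: 0.087
t 4.0 pos [ 0.6031 -0.2342  0.2049] F [-0.   0.8  0.5] grip 87.0 q6 -0.79 turn [ 0.1 -0.1 -0. ] shift after turn [ 4.9 -2.3 -3.8] now [ 4.9 -2.3 -3.8]
[ 0.58227496 -0.15487953  0.367741  ] [[0.97, 0.23, 0.07], [0.24, -0.93, -0.29], [-0.0, 0.3, -0.95]]
pad_mid [276.1 186.1] 0.74 [ 0.6027 -0.2317  0.025 ]
pad_ear [270.7 127.3] 0.91 [ 0.5826 -0.1747  0.017 ]
```

View pics/d.png

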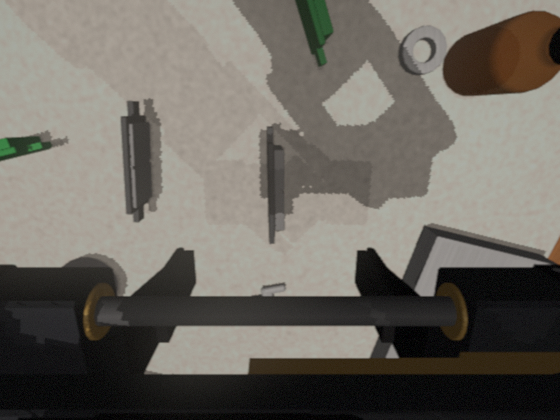

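Wrist view: the new pad sits at about column 272, its ears running from (270,127) to (271,242). The plate is on the left (−x) and the lining on the right, at (280,185). The worn pad is at (135,160).

Run:
```python
from h import *
P=cam("wrist")
a=ray("wrist",(270.7,126),.033,P);b=ray("wrist",(271.5,241.5),.033,P)
print(a,b,np.linalg.norm(a-b),np.degrees(np.arctan2(a[1]-b[1],a[0]-b[0]))-90)
im=cv2.imread("pics/d.png").astype(int).sum(2)//3
for r in(150,170,190,210):print(r,im[r,258:296])
for r in (135,232):print(r,im[r,258:296])
print(im[115:138,270],im[230:250,271])
```

```text
[ 0.58245391 -0.1719326   0.033     ] [ 0.61293504 -0.29078025  0.033     ] 0.12269418369918343 14.384727255246332
150 [148 128 113 110 111 110 108 105  87  62  55  61  60  61  61  57  64  74
  75  74  78  73  76  74  78  82  97 107 109 108 108 108 109 106 105 105
 104  97]
170 [151 131 104  97  95  94  95  91  86  68  56  55  58  59  57  58  63  70
  73  74  77  74  74  73  74  75  84  92  92  93  94  95  94  93  92  92
  93  91]
190 [152 137 111  98  95  94  92  93  89  74  58  54  56  57  56  55  60  71
  72  75  76  72  72  71  69  77  90  94  96  94  97  94  95  95  95  94
  95  93]
210 [156 156 156 155 155 153 152 152 149 129  91  60  56  58  58  57  58  67
  75  75  74  76  74  72  75  78  86  94  96  98  95  93  91 101 123 142
 150 152]
135 [145 121 108 110 110 110 112 108  90  69  64  61  66  64  69  86  95 102
 107 107 107 106  99  94  95  94  92  95  94  96  92  92  93  92  93  92
  90  89]
232 [154 155 156 156 157 157 156 158 158 154 129  90  79  78  77  73  87 126
 145 148 153 158 162 161 158 158 158 160 160 159 158 156 155 156 155 155
 153 153]
[155 155 154 155 155 154 155 155 153 156 151 104  73  82  85  85  85  84
  80  75  66  62  62] [ 79  79  78  78  76  77  75  75  76  77  77  77  77 104 145 158 159 162
 164 165]
```

```bash
python3 -m inch '[[60,[50,0.4,-4.2],[0,0,0]],[60,[50,0,0],[0,0,0]],[60,[45,0,0],[0,0,0]],[60,[0,0,0],[0,0,0]],[60,[0,0,0],[0,0,0]]]'
python3 - <<'E'
from h import *
to([.6025,-.230,.019],14.3,0)
E
```

```text
time: 4.78
position: [0.6054, -0.2245, 0.0635]
tool_rot: [0.433, 0.556, -0.431, 0.563]
ft_force: [0.7, -1.6, 0.4]
grip_width: 0.0608
t 4.775 pos [ 0.6054 -0.2245  0.0635] F [ 0.7 -1.6  0.4] grip 60.8 q6 -0.78 turn [ 0.3  0.3 -0.4] shift after turn [44.5 -4.2  4.6] now [44.5 -4.5  4.3]
```

```bash
python3 -m inch '[[60,[5,-4.3,4.5],[0.3,0.3,-0.4]],[60,[15,0,0],[0,0,0]],[60,[12,0,0],[0,0,0]],[60,[0,0,0],[0,0,0]],[60,[0,0,0],[0,0,0]]]'
python3 - <<'E'
from h import *
to([.6025,-.230,.019],14.3,0)
E
```

```text
time: 5.4
position: [0.6051, -0.2319, 0.0345]
tool_rot: [0.434, 0.555, -0.433, 0.561]
ft_force: [0.3, 0.5, 0.8]
grip_width: 0.06
t 5.4 pos [ 0.6051 -0.2319  0.0345] F [0.3 0.5 0.8] grip 60.0 q6 -0.79 turn [ 0.   0.3 -0.3] shift after turn [15.5 -2.  -2.5] now [15.5 -2.1 -2.6]
```

```bash
python3 -m inch '[[60,[8,-2,-2.5],[0,0.3,-0.3]],[60,[7,0,0],[0,0,0]],[60,[0,0,0],[0,0,0]],[60,[0,0,0],[0,0,0]]]'
python3 - <<'E'
from h import *
to([.6025,-.230,.019],14.3,0)
E
```

```text
time: 5.9
position: [0.6025, -0.2298, 0.0185]
tool_rot: [0.434, 0.558, -0.434, 0.559]
ft_force: [-0.5, -0.6, 0.3]
grip_width: 0.0596
t 5.9 pos [ 0.6025 -0.2298  0.0185] F [-0.5 -0.6  0.3] grip 59.6 q6 -0.79 turn [ 0.  0. -0.] shift after turn [-0.5 -0.   0.2] now [-0.5 -0.   0.2]
```

```bash
python3 -m inch '[[10,[0,0,0],[0,0,0]],[10,[0,0,0],[0,0,0]],[10,[0,0,0],[0,0,0]],[10,[0,0,0],[0,0,0]],[10,[0,0,0],[0,0,0]],[10,[0,0,0],[0,0,0]]]' 50; python3 -m inch '[[10,[-20,0,0],[0,0,0]],[10,[-50,0,0],[0,0,0]],[10,[-50,0,0],[0,0,0]],[10,[-40,0,0],[0,0,0]],[10,[0,0,0],[0,0,0]],[10,[0,0,0],[0,0,0]]]'
python3 - <<'E'
from h import *
to([.571,.167,.2],14.3,0)
P=cam("wrist")
save("wrist","e.png")
o=get_obs();M=R.from_quat(o["tool_rot"]).as_matrix()
print(o["position"],M.round(3).tolist())
for t in("pad_mid","pad_ear"):
    for d in imaging.tip_of("wrist",t): print(t,np.round(d["pixel"],1),round(d["confidence"],2),proj("wrist",o["position"]+M@([-.006,0,0] if t=="pad_mid" else [.002,-.005,-.062]),P))
E
```

```text
time: 6.65
position: [0.6027, -0.2301, 0.0192]
tool_rot: [0.434, 0.558, -0.434, 0.559]
ft_force: [-0.7, -0.3, 0.1]
grip_width: 0.0154
time: 7.4
position: [0.6009, -0.2286, 0.1853]
tool_rot: [0.434, 0.559, -0.434, 0.558]
ft_force: [0.5, 0.8, -3.1]
grip_width: 0.0155
t 7.4 pos [ 0.6009 -0.2286  0.1853] F [ 0.5  0.8 -3.1] grip 15.5 q6 -0.79 turn [ 0.  -0.1  0.1] shift after turn [ -14.7   68.8 -390.7] now [ -14.    68.9 -390.7]
[ 0.6012515  -0.22881224  0.18537186] [[-0.001, 0.969, 0.247], [0.001, 0.247, -0.969], [-1.0, -0.001, -0.001]]
pad_mid [275.  274.4] 0.96 [277.35662933 271.22203316]
pad_ear [269.6 157.6] 0.57 [267.35665272 150.68098732]
```

View pics/e.png

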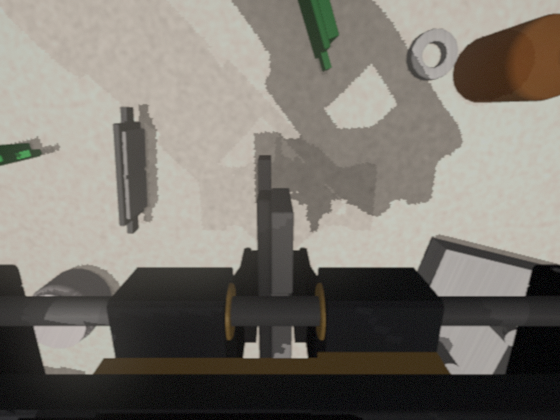

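Run:
```python
from h import *
P=cam("wrist");o=get_obs();M=R.from_quat(o["tool_rot"]).as_matrix();f=lambda *v:proj("wrist",o["position"]+M@np.array(v),P).round(1)
print("ear top corners",f(-.014,-.008,-.062),f(-.014,-.002,-.062),"plate top end",f(-.031,-.005,-.048))
print("1mm",f(-.014,-.008,-.061),"low",f(.002,-.005,-.062))
im=cv2.imread("pics/e.png").astype(int).sum(2)//3
print(im[145:170,264]);print(im[180:205,269],im[180:205,283])
for r in(165,175,200,215):print(im[r,250:300])
```

```text
ear top corners [259.1 154.5] [272.5 154.5] plate top end [265.  194.4]
1mm [259.1 156.8] low [266.7 150.1]
[127 126 124 122 123 122 124 124 127 120  80  59  60  60  63  70  74  76
  74  75  73  74  72  75  71]
[69 68 66 68 67 69 69 65 69 69 61 56 58 55 56 56 56 56 55 56 58 61 61 61
 62] [113 113 114 113 114 113 113 104  76  62  62  63  63  60  63  60  59  61
  60  63  62  64  60  64  63]
[177 176 176 176 171 148 116  92  79  74  76  74  72  75  73  75  73  72
  74  70  77  98 112 112 110 110 108 110 109 108 107 110 112 113 114 113
 112 111 111 109 109 107 108 108 110 110 108 110 110 110]
[174 172 170 167 147 119 109  99  81  75  72  72  71  71  72  72  72  71
  73  70  76  94 106 110 109 108 111 109 110 109 110 111 111 112 113 112
 112 111 114 113 111 110 110 111 110 110 110 110 112 111]
[179 175 175 174 171 148 107  72  63  64  65  65  65  63  64  63  63  62
  61  58  58  60  62  62  62  62  63  62  63  61  64  60  61  62  63  63
  60  59  61  58  89 143 169 171 170 166 151 135 120 110]
[173 175 175 176 175 169 142  95  65  68  69  71  69  68  69  66  69  67
  66  63  63  74  86  92  94  93  94  94  96  93  93  94  94  94  92  92
  94  94  95  93  93  92  91 117 155 176 179 180 179 177]
```

Held square, and the far ear's end shows at row ~155, consistent with about 2 mm of slip or calibration bias along the pad. I'll measure ear and slot in the same image, over the bracket, so that the bias cancels.

```bash
python3 -m inch '[[10,[-3,10,-56],[0,0,0]],[10,[-3,10,-56],[0,0,0]],[10,[-3,10,-56],[0,0,0]],[10,[-3,10,-56],[0,0,0]],[10,[-3,10,-56],[0,0,0]],[10,[0,10,-56],[0,0,0]],[10,[0,10,-56],[4,0,0]],[10,[0,0,0],[0,0,0]],[10,[0,0,0],[0,0,0]],[10,[0,0,0],[0,0,0]]]'
python3 - <<'E'
from h import *
to([.571,.167,.2],10,0)
P=cam("wrist")
save("wrist","f.png")
for t,z in(("stand",0),("stand_edge",.012),("slot_mouth",.085)):
    for d in imaging.tip_of("wrist",t): print(t,np.round(d["pixel"],1),round(d["confidence"],2),ray("wrist",d["pixel"],z,P).round(4))
E
```

```text
time: 8.8
position: [0.5665, 0.1778, 0.1853]
tool_rot: [0.45, 0.55, -0.46, 0.533]
ft_force: [-0.1, -0.9, -2.5]
grip_width: 0.0155
t 8.8 pos [0.5665 0.1778 0.1853] F [-0.1 -0.9 -2.5] grip 15.5 q6 -0.06 turn [-0.1 -0.5  1.5] shift after turn [-14.7   2.6  11.4] now [-14.9   2.2  11.3]
stand [275.4 196.3] 0.95 [0.5626 0.1682 0.    ]
stand [ 53.7 217.8] 0.7 [0.32   0.0986 0.    ]
stand_edge [108.5 222.3] 0.83 [0.388  0.1098 0.012 ]
stand_edge [342.8 204.6] 0.82 [0.6338 0.1751 0.012 ]
```

View pics/f.png

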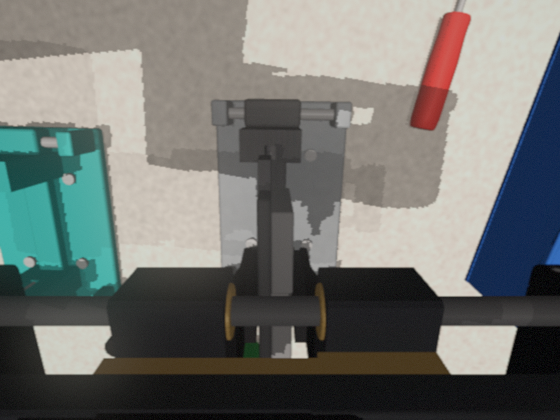

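```bash
python3 -m inch '[[10,[0,0,5],[-0.1,-0.5,1.5]],[10,[25,0,5],[0,0,0]],[10,[25,0,5],[0,0,0]],[10,[24,0,5],[0,0,0]],[10,[0,0,0],[0,0,0]],[10,[0,0,0],[0,0,0]],[10,[0,0,0],[0,0,0]]]'
python3 - <<'E'
from h import *
to([.571,.167,.11],10,0)
P=cam("wrist")
im=imaging.camera("wrist");cv2.imwrite("pics/g_full.png",im[:,:,::-1])
c=im[70:290,190:390]; c=np.clip(cv2.resize(c,None,fx=2.7,fy=2.7,interpolation=cv2.INTER_CUBIC).astype(float)*2,0,255);cv2.imwrite("pics/g.png",c[:,:,::-1])
o=get_obs();M=R.from_quat(o["tool_rot"]).as_matrix();f=lambda *v:proj("wrist",o["position"]+M@np.array(v),P).round(1)
print("ear top corners",f(-.014,-.008,-.062),f(-.014,-.002,-.062),"bottom",f(.002,-.008,-.062),f(.002,-.002,-.062))
for d in imaging.cut_out("wrist","stand")[:1]:
    print(d["box"],d["confidence"])
E
```

```text
time: 9.88
position: [0.5735, 0.1539, 0.1143]
tool_rot: [0.458, 0.537, -0.453, 0.545]
ft_force: [-0.8, 0.2, -1.5]
grip_width: 0.0156
t 9.875 pos [0.5735 0.1539 0.1143] F [-0.8  0.2 -1.5] grip 15.6 q6 -0.09 turn [-0.2  0.2 -0.8] shift after turn [  4.3  -0.2 -13.3] now [  4.3  -0.3 -13.3]
ear top corners [259.7 154.4] [273.1 154.4] bottom [261.2 150. ] [273.3 150. ]
[34.5, 224.1, 69.0, 247.8] 0.74[ WARN:0@1.422] global loadsave.cpp:1063 imwrite_ Unsupported depth image for selected encoder is fallbacked to CV_8U.
```

View pics/g.png

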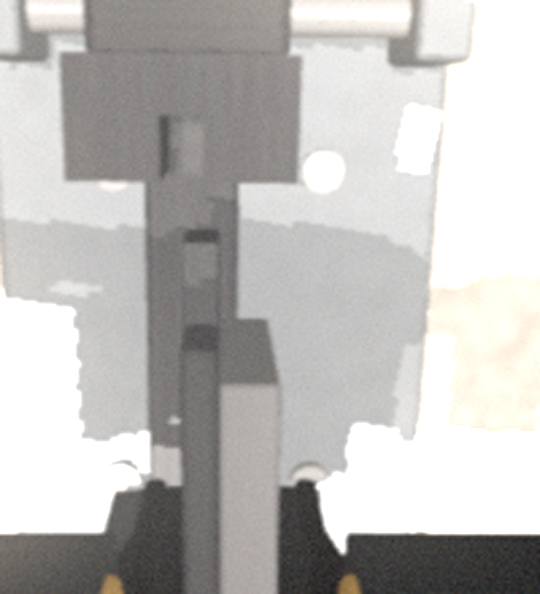

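Crop (2.7×, offset 190,70): the +y horn top spans (62,53) to (300,182). Its slot runs from column 160 to 205 with the blind end at row 115. The ear's top end edge is at row 242, columns 184–218.

```bash
cat > m.py <<'E'
from h import *
P=cam("wrist");o=get_obs();M=R.from_quat(o["tool_rot"]).as_matrix();p=o["position"]
def tl(c,r,z):  # crop px, height -> tool mm
    w=ray("wrist",(c/2.7+190,r/2.7+70),z,P); return (M.T@(w-p)*1e3).round(1),w.round(4)
for n,c,r,z in[("farL",62,53,.085),("farR",300,54,.085),("nearL",65,181,.085),("nearR",300,182,.085),("slotendL",160,115,.085),("slotendR",206,115,.085),("slotnearL",162,181,.085),
 ("earTopL",184,242,p[2]+.014),("earTopR",218,242,p[2]+.014),("earBotL",185,230,p[2]-.002),("earBotR",218,230,p[2]-.002),("plateTopEnd",184,348,p[2]+.031)]: print(n,*tl(c,r,z))
E
python3 m.py
```

```text
farL [ 28.6 -34.7 -91.3] [0.5244 0.2381 0.085 ]
farR [ 29.3  13.4 -91.1] [0.5718 0.2461 0.085 ]
nearL [ 28.7 -35.5 -66. ] [0.528  0.2131 0.085 ]
nearR [ 29.4  14.  -65.7] [0.5767 0.2212 0.085 ]
slotendL [ 28.9 -15.2 -79.3] [0.5457 0.2296 0.085 ]
slotendR [ 29.1  -5.7 -79.3] [0.555  0.2312 0.085 ]
slotnearL [ 29.  -15.1 -66. ] [0.548  0.2165 0.085 ]
earTopL [-14.3  -8.4 -59.7] [0.5551 0.2115 0.1284]
earTopR [-14.2  -2.8 -59.7] [0.5606 0.2124 0.1284]
earBotL [  1.7  -9.  -59.5] [0.5547 0.2111 0.1124]
earBotR [  1.8  -3.  -59.5] [0.5607 0.2122 0.1124]
plateTopEnd [-31.3  -7.8 -46.1] [0.5577 0.1982 0.1454]
```

```bash
python3 -m inch '[[10,[0,-2.3,-9],[0.2,0.2,-0.8]],[10,[0,-2.3,-8.6],[0,0,0]],[10,[0,0,0],[0,0,0]],[10,[0,0,0],[0,0,0]],[10,[0,0,0],[0,0,0]]]'
python3 - <<'E'
from h import *
to([.5735,.1539,.1143],9.6)
im=imaging.camera("wrist")
c=im[70:290,190:390]; c=np.clip(cv2.resize(c,None,fx=2.7,fy=2.7,interpolation=cv2.INTER_CUBIC).astype(float)*2,0,255).astype(np.uint8);cv2.imwrite("pics/h.png",c[:,:,::-1])
E
```

```text
time: 10.6
position: [0.566, 0.1728, 0.1154]
tool_rot: [0.456, 0.54, -0.456, 0.54]
ft_force: [0.3, -0.1, -2.7]
grip_width: 0.0154
t 10.6 pos [0.566  0.1728 0.1154] F [ 0.3 -0.1 -2.7] grip 15.4 q6 -0.06 turn [ 0.1 -0.  -0.1] shift after turn [ 1.1  4.2 19.9] now [ 1.1  4.2 19.9]
```

View pics/h.png

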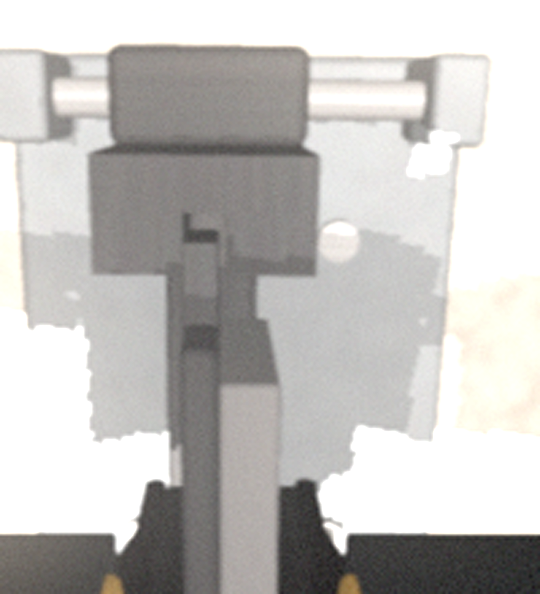

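Now the slot's blind end is at crop row 212, left wall at column 183, and the horn's near corners are at (92,274) and (315,275). The ear's end edges are at rows 242 and 230.

Run:
```python
from h import *
P=cam("wrist");o=get_obs();M=R.from_quat(o["tool_rot"]).as_matrix();p=o["position"]
for n,c,r,z in[("farL",91,152,.085),("farR",318,152,.085),("nearL",92,274,.085),("nearR",315,275,.085),("slotendL",183,212,.085),
 ("earTopL",184,242,p[2]+.014),("earTopR",218,242,p[2]+.014),("earBotL",185,230,p[2]-.002),("earBotR",218,230,p[2]-.002)]:
    print(n,(M.T@(ray("wrist",(c/2.7+190,r/2.7+70),z,P)-p)*1e3).round(1))
print(o["position"])
```

```text
farL [ 30.4 -30.  -71.8]
farR [ 30.5  17.7 -71.8]
nearL [ 30.4 -31.  -46. ]
nearR [ 30.5  17.8 -45.7]
slotendL [ 30.4 -10.9 -59.4]
earTopL [-14.   -8.5 -59.6]
earTopR [-14.   -2.8 -59.6]
earBotL [  2.   -9.1 -59.4]
earBotR [  2.   -3.  -59.4]
[0.56606054 0.17276679 0.1154187 ]
```

```bash
python3 -m inch '[[10,[7,-0.7,2.4],[0.1,0,-0.1]],[10,[7,0,0],[0,0,0]],[10,[7,0,0],[0,0,0]],[10,[0,0,0],[0,0,0]],[10,[0,0,0],[0,0,0]]]'
python3 - <<'E'
from h import *
y=np.array([np.cos(np.radians(9.6)),np.sin(np.radians(9.6)),0]);z=np.array([y[1],-y[0],0])
t=np.array([.56606,.17277,.1154])-.0007*y+.0024*z; print(t); to([t[0],t[1],.080],9.6)
E
```

```text
time: 11.28
position: [0.5655, 0.1694, 0.0921]
tool_rot: [0.456, 0.54, -0.457, 0.539]
ft_force: [0.4, -0.1, -2.4]
grip_width: 0.0152
[0.56577005 0.17028687 0.1154    ]
t 11.275 pos [0.5655 0.1694 0.0921] F [ 0.4 -0.1 -2.4] grip 15.2 q6 -0.06 turn [-0.1 -0.   0.1] shift after turn [12.1  0.4 -0.8] now [12.1  0.4 -0.8]
```

```bash
for i in 1 2; do :; done; python3 -m inch '[[10,[3,0.4,-0.8],[-0.1,0,0.1]],[10,[0,0,0],[0,0,0]],[10,[3,0,0],[0,0,0]],[10,[0,0,0],[0,0,0]]]'; python3 -m inch '[[10,[3,0,0],[0,0,0]],[10,[0,0,0],[0,0,0]]]'
python3 - <<'E'
from h import *
to([.56577,.17029,.080],9.6)
E
```

```text
time: 11.78
position: [0.5662, 0.1705, 0.0863]
tool_rot: [0.457, 0.54, -0.456, 0.54]
ft_force: [0.2, 0.2, -2.7]
grip_width: 0.0155
time: 12.02
position: [0.5659, 0.1705, 0.083]
tool_rot: [0.456, 0.54, -0.456, 0.54]
ft_force: [0.2, -0.6, -2.7]
grip_width: 0.0156
t 12.025 pos [0.5659 0.1705 0.083 ] F [ 0.2 -0.6 -2.7] grip 15.6 q6 -0.07 turn [ 0. -0. -0.] shift after turn [ 3.  -0.2  0.2] now [ 3.  -0.2  0.2]
```

Ear undersides are at 81 mm with no contact, so both are in the slots. Continuing gently.

```bash
python3 -m inch '[[10,[3,0,0],[0,0,0]],[10,[0,0,0],[0,0,0]],[10,[3,0,0],[0,0,0]],[10,[0,0,0],[0,0,0]]]'; python3 -m inch '[[10,[3,0,0],[0,0,0]],[10,[0,0,0],[0,0,0]]]';python3 -m inch '[[10,[3,0,0],[0,0,0]],[10,[0,0,0],[0,0,0]]]'
python3 - <<'E'
from h import *
to([.56577,.17029,.0525],9.6)
E
```

```text
time: 12.52
position: [0.5652, 0.1704, 0.0766]
tool_rot: [0.456, 0.541, -0.457, 0.54]
ft_force: [-0.6, -0.7, -3.3]
grip_width: 0.0154
time: 12.78
position: [0.5643, 0.1703, 0.0735]
tool_rot: [0.456, 0.541, -0.457, 0.539]
ft_force: [-0.4, -0.5, -1.9]
grip_width: 0.0153
time: 13.02
position: [0.5638, 0.1702, 0.0707]
tool_rot: [0.456, 0.541, -0.458, 0.539]
ft_force: [-1.3, -0.4, -1.6]
grip_width: 0.0154
t 13.025 pos [0.5638 0.1702 0.0707] F [-1.3 -0.4 -1.6] grip 15.4 q6 -0.06 turn [-0.  -0.   0.2] shift after turn [18.2  1.9  0.2] now [18.2  2.   0.2]
```

```bash
for k in 1; do python3 -m inch '[[10,[3,0,0],[0,0,0.2]],[10,[0,0,0],[0,0,0]]]'; done; python3 -m inch '[[10,[3,0,0],[0,0,0]],[10,[0,0,0],[0,0,0]]]'; python3 -m inch '[[10,[3,0,0],[0,0,0]],[10,[0,0,0],[0,0,0]]]'
python3 - <<'E'
from h import *
to([.56577,.17029,.0525],9.6)
E
```

```text
time: 13.28
position: [0.5637, 0.1702, 0.0689]
tool_rot: [0.457, 0.54, -0.457, 0.539]
ft_force: [-2.3, -0.4, 1.0]
grip_width: 0.0157
time: 13.52
position: [0.5637, 0.1702, 0.0675]
tool_rot: [0.457, 0.54, -0.457, 0.539]
ft_force: [-1.9, -1.5, 0.4]
grip_width: 0.0159
time: 13.78
position: [0.5637, 0.1703, 0.0662]
tool_rot: [0.458, 0.54, -0.457, 0.539]
ft_force: [-2.7, -1.7, 2.8]
grip_width: 0.0155
t 13.775 pos [0.5637 0.1703 0.0662] F [-2.7 -1.7  2.8] grip 15.5 q6 -0.06 turn [-0.2 -0.1 -0. ] shift after turn [13.7  2.   0.3] now [13.7  2.   0.3]
```

```bash
python3 -m inch '[[10,[4,0,0],[0,0,0]],[10,[4,0,0],[0,0,0]],[10,[4,0,0],[0,0,0]]]'; python3 -m inch '[[10,[4,0,0],[0,0,0]],[10,[4,0,0],[0,0,0]]]'
python3 - <<'E'
from h import *
to([.56577,.17029,.0525],9.6)
E
```

```text
time: 14.15
position: [0.5637, 0.1705, 0.0566]
tool_rot: [0.458, 0.54, -0.456, 0.539]
ft_force: [-4.9, -1.1, 10.5]
grip_width: 0.0153
time: 14.4
position: [0.5637, 0.1706, 0.0504]
tool_rot: [0.458, 0.54, -0.456, 0.539]
ft_force: [-7.1, -1.3, 24.9]
grip_width: 0.0154
t 14.4 pos [0.5637 0.1706 0.0504] F [-7.1 -1.3 24.9] grip 15.4 q6 -0.06 turn [-0.2 -0.1 -0.1] shift after turn [-2.1  2.   0.7] now [-2.1  2.   0.7]
```

```bash
python3 -m inch '[[10,[2,0,0],[0,0,0]]]'; python3 -m inch '[[10,[-1,0,0],[0,0,0]],[10,[0,0,0],[0,0,0]]]'; python3 -m inch '[[30,[0,0,0],[0,0,0]],[40,[0,0,0],[0,0,0]],[40,[0,0,0],[0,0,0]],[40,[0,0,0],[0,0,0]]]'
```

```text
time: 14.52
position: [0.5637, 0.1706, 0.0506]
tool_rot: [0.458, 0.539, -0.456, 0.539]
ft_force: [-8.0, -2.2, 21.9]
grip_width: 0.0154
time: 14.78
position: [0.5636, 0.1706, 0.0519]
tool_rot: [0.458, 0.539, -0.456, 0.54]
ft_force: [-1.8, -1.4, 1.6]
grip_width: 0.0156
time: 15.28
position: [0.5675, 0.171, 0.051]
tool_rot: [0.459, 0.538, -0.454, 0.542]
ft_force: [0.9, 0.6, 0.4]
grip_width: 0.0388
```

```bash
python3 -m inch '[[44,[-15,-2,0],[0,0,0]],[44,[-25,0,0],[0,0,0]],[44,[-40,0,0],[0,0,0]],[44,[-40,0,40],[0,0,0]],[44,[0,0,50],[0,0,0]],[44,[0,0,0],[0,0,0]],[44,[0,0,0],[0,0,0]]]'
python3 - <<'E'
from h import *
f=lambda im,c,r,w,h:cv2.resize(im[r:r+h,c:c+w],(390,390*h//w),interpolation=cv2.INTER_CUBIC)
L=[f(imaging.camera("scene"),290,180,110,90),f(imaging.camera("wrist"),150,0,260,212)]
H=max(x.shape[0] for x in L);L=[cv2.copyMakeBorder(x,0,H-x.shape[0],0,0,cv2.BORDER_CONSTANT) for x in L]
cv2.imwrite("pics/i.png",np.clip(np.hstack(L).astype(float)*1.7,0,255).astype(np.uint8)[:,:,::-1])
P=cam("wrist")
for t,z in(("pad_mid",.058),("pad_ear",.050)):
    for d in imaging.tip_of("wrist",t): print(t,np.round(d["pixel"],1),round(d["confidence"],2),ray("wrist",d["pixel"],z,P).round(4))
E
```

```text
time: 16.15
position: [0.5806, 0.0803, 0.181]
tool_rot: [0.46, 0.536, -0.452, 0.545]
ft_force: [0.1, -0.3, 0.1]
grip_width: 0.044
pad_mid [271.3  97.8] 0.97 [0.5633 0.1685 0.058 ]
pad_mid [258.7 310.2] 0.94 [ 0.5842 -0.0315  0.058 ]
pad_ear [230.6 257.8] 0.96 [0.5488 0.017  0.05  ]
pad_ear [264.6  13.1] 0.73 [0.5477 0.2297 0.05  ]
```

View pics/i.png

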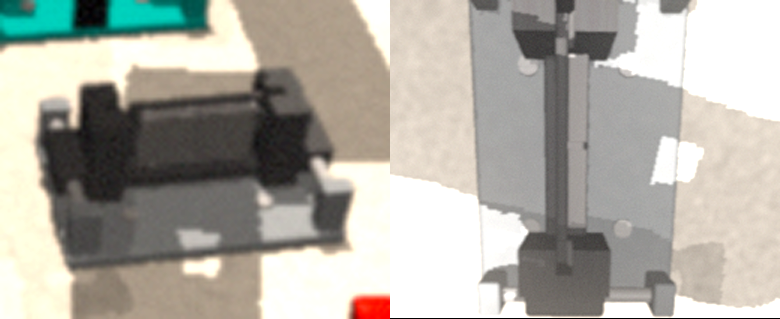

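The left crop shows the pad level between the horns, lining facing the scene camera (away from the robot). The right crop shows both ears down in their slots, at (563,45) and (563,255). The gripper is clear.

```bash
python3 -c "
from rig import robot,get_obs
print(get_obs()['ft_force']);print(robot.hand_in())"
```

```text
[ 0.14540989 -0.29541581 -1.48457389]
the job is handed in; nothing more can be done
None
```

The new brake pad is fitted in the grey stand's caliper bracket, lining facing away from the robot. I let go, backed the gripper off and handed the job in at about 16 s of the 64 s allowed.

- **Pad choice:** I took the front grey pad because of its thick lining. The thin-lined worn pad and the green look-alikes were not touched.
- **Insertion:** I lined the ears up with the slots in the wrist picture and lowered the pad in small steps. It was free to 81 mm up, then yielded against the spring leaves. It stopped hard with the ear undersides about 49 mm up under 22–25 N. That fits the 50 mm floor plus about 1.2 mm of give in the bushes.
- **Final check:** after I let go, the pictures showed the pad upright and level with both ears down in the slots. The force readings showed no contact.
- **What disagreed:**
  - The ear position in the wrist picture differed about 2 mm from what the grasp predicted, either slip or camera calibration. I removed it by measuring ear and slot in the same picture.
  - Some rows overshot by 2–4 mm, and I corrected those along the way.
  - The leaves pushed the pad about 2 mm towards the robot during insertion, as they should.
- **Not checked:** I did not look at the rest of the bench again after the placement.

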